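# Seat a drill plate on its locating pins and latch it

## Task

Nudge the flat drill plate along the fixture's raised ledge with the fingertips until its two small holes drop over the two locating pins and it lies flat on the lower bed; then push the swing latch round over the plate as far as it goes. The plate is only pushed, never picked up, and the other things on the bench stay where they are.

Things in the scene. Friction and masses are not known exactly. Their poses are not given: they have to be found in the camera images.
- fixture: Drilling fixture fixed to the bench; place and yaw vary. Origin: at bench height midway between its two pins; x points away from the robot, y left, z up. Its dark bed, top 20 mm above the bench, spans x -145 to +80 mm, y -115 to +115 mm; on the near part of the bed stands a grey raised ledge.
- step (a point): middle of the ledge's far top edge (fixture x = -48, y = 0, 32 mm above the bench). The flat ledge reaches from here to fixture x = -145 mm and spans y -102 to +102 mm; beyond this edge it steps down 12 mm to the bed.
- pin_left (a point): tip of the left locating pin (fixture x = 0, y = +40 mm, 31 mm above the bench). Both pins are steel, 10 mm diameter for 4 mm above the bed, then a steep cone to a 3 mm wide tip 11 mm above the bed.
- pin_right (a point): tip of the right locating pin (fixture x = 0, y = -40 mm, 31 mm above the bench), like the left
- plate: Loose flat steel drill plate, 90 mm (its x) by 120 mm (its y), 8 mm thick, about 0.6 kg. Origin: centre of its underside; x away from the robot, y left. 13 mm pin holes at x = 0, y = -40 and +40 mm; plain 27 mm hole in the middle. Starts nearly level on the ledge, over the step and pins, 16 to 38 mm short of its place, up to 12 mm sideways, yaw within 0.2. In place: centred on the fixture's origin.
- hole_left (a point): centre of the plate's left pin hole, at the underside
- hole_right (a point): centre of the plate's right pin hole, at the underside
- latch (a joint): angle of the swing latch about its upright pivot: 0 when it points away from the robot (fixture +x), growing clockwise seen from above, 1.57 at its stop, when it points to fixture -y across the plate. Range -0.5 to 1.57; starts between -0.4 and 0.15; stays where it is left (light friction). It is meant to close over a plate that has dropped home.
- latch_pivot (a point): pivot of the latch, half-way up its arm: fixture x = +30, y = +92 mm, 35.5 mm above the bench
- latch_tip (a point): free end of the latch arm, half-way up. The arm is a flat steel bar 75 mm long from the pivot, 16 mm wide, 10 mm high, its underside 30.5 mm above the bench (2.5 mm above a seated plate); a fingertip pushes it by its side.
- nut: steel ring nut, 24 mm across, 12 mm high, on a rear corner of the ledge; bystander (origin at its underside)
- dowel: loose steel dowel, 16 mm diameter, 40 mm tall, standing on the far right margin of the fixture's bed; bystander (origin at its underside)
- bolt: steel bolt standing on its hexagonal head, 55 mm tall, on the bench left of the fixture; bystander (origin at its underside)
- file: flat file with wooden handle, about 270 mm long, lying on the bench right of the fixture; bystander (origin at its underside)
- gauge: dial gauge, black disc 58 mm across, 24 mm high, lying on the bench beyond the fixture; bystander (origin at its underside)
- block: steel gauge block 50 x 75 x 25 mm on the bench beyond the fixture; bystander (origin at its underside)
- tin: plain tin can, 66 mm across, 85 mm tall, on the bench left of the fixture; bystander (origin at its underside)

How it is judged:
On the way, in this order (a step that is already met when the one before it is completed fails the run):
1. the plate has dropped over both pins and lies flat on the bed (z of plate in the frame of fixture below 0.022 m and angle between the z axis of plate and the z axis of fixture, either way round below 0.03 rad and horizontal distance between hole_left and pin_left below 0.0035 m and horizontal distance between hole_right and pin_right below 0.0035 m), for 0.2 s.
2. the latch is swung over the seated plate (all of step 1 and value of joint latch above 1.35 rad), for 0.2 s.
At the end, for the whole second after the job is handed in: The plate lies on the bed (underside within 2 mm of it, level within 0.03 rad), both pin holes within 3.5 mm of their pins, at rest; the latch stands at 1.35 rad or more (all of step 2 and linear speed of plate below 0.01 m/s); the robot touches nothing.
It fails at once if the plate is lifted more than 15 mm above the ledge or tipped up by more than 0.35 rad (height (world z) of plate above 0.047 m or angle between plate's own z axis and vertical above 0.35 rad).
It fails at once if a bystander is moved more than 20 mm (distance of any of nut, dowel, bolt, file, gauge, block, tin from where it was at the start of the episode above 0.02 m).
It also fails if it takes over 72 s, if anything falls off the work surface, if the arm or the gripper's body presses on something with over 40 N, if the wrist force passes 120 N, or if a joint passes its speed limit or range.

## Robot

A 6-joint arm with a two-finger parallel gripper is mounted at the origin on the work surface. World frame = base frame: x ahead of the robot, y to its left, z up, the work surface at z = 0. Lengths are in m, angles in rad, forces in N, time in s.
With the tool pointing down it reaches from about 0.275 to 0.85 m from the base axis. Payload 19 kg.
Tool frame: the origin (TCP) lies at the centre of the arm's flange, where the gripper is bolted on; the fingertips stand 173 mm ahead of it and the grasp point (between the pads) lies 155 mm ahead of it (r.grasp_offset is the distance from the TCP to the grasp point, in m); z points along the fingers, y is the line along which they close (so a half turn about z gives the same grasp; the last joint's range is limited). The gripper opens to 85 mm and grips with 20 to 120 N. Pads are 22 mm wide; open, the fingers measure 114 mm over their backs; the gripper's body (76 mm by 85 mm) begins 54 mm behind the grasp point. The pads swing forward as they close: fully open they stand 13 mm farther back than shut.
Start: joints at [1.075, 0.15, 1.437, -0, 1.554, -0.134], TCP at [0.204, 0.538, 0.405] pointing down, gripper open.
Joint ranges: [-2.8, 2.8], [-0.68, 2.1], [0.12, 2.68], [-1.39, 4.53], [0.16, 2.79], [-2.81, 2.81]. Speed limits (rad/s): [1.89, 1.89, 2.22, 3.01, 3.01, 3.01].

## Interface

Orientations are given as a 3x3 rotation matrix whose columns are the frame's x, y, z axes.
In Python, from station import r, cams, sign_off gives the robot as it stands.
- The arm moves only by the tool send_rows, never from a script. Its argument "deltas" is a list of rows, each an object of numbers: "x", "y", "z": the shift along the tool's x, y, z each as a share of 4 cm, from -1 to 1; "wx", "wy", "wz": the turn, a rotation vector about the tool's x, y, z each as a share of 30 degrees, from -1 to 1; "fingers": the opening, from -1 (shut) to 1 (fully open). In form: [{"x": .., "y": .., "z": .., "wx": .., "wy": .., "wz": .., "fingers": ..}, ...]. A call has 1 to 12 rows; each row shifts and turns the commanded pose from where the row before left it, along the tool's axes as they then stand; what a row does not reach is not made up. A row lasts 1/10 s, in which the tool goes at most 50 mm and 8.59 degrees, less where a joint would pass 70% of its speed; a pose out of reach is approached as far as the arm can. A call with a number of a shift or a turn outside -1 to 1 is refused whole. A call with a gripper value outside its range is refused whole. The fingers move at their own pace and stop on an object; the grip force is fixed at half the most. Time passes only in rows, so rows that do not move let the fingers close. It gives the time, the measured TCP pose, the force, the opening and the grip force at its end, in the units of the state.
- r.observe(): the state, without advancing time (a new reading comes with each control period).
- cams.grab_frame(name): name is "scene" or "top"; returns (picture, depth): 384x512x3 uint8, blue, green, red; 384x512 float32, m along the optical axis (not along the pixel's ray), 0 where there is no reading.
- cams.camera_model(name): a dict with "fx", "fy", "cx", "cy" (pixels), "R" (3x3) and "t" (3): a world point X has camera coordinates R X + t. Camera axes: x right, y down, z forward; pixel columns grow to the right and rows downward; lengths in m; the calibration is good to about 2 mm. A picture is of the moment at which its call begins. camera_model takes no time and is no camera call.
- sign_off(): hands the job in; it is judged then, once.
Trained networks look in the newest picture that a camera, given by its name, has taken for a name from the list of things; names that differ only in an ending like _2 or _b are one class to them, and where a whole thing is asked for, a point or a joint stands for the part that bears it (a point fixed in the world has none). Each returns a list of dicts, best first, with "score" (0 to 1); they miss things now and then, are a little off and sometimes report something else, mostly with a low value. They report only what shows in the picture. A call takes as long as a camera call.
- cams.spot_in(camera, query): "position" ([column, row] in pixels, amid what is visible of it).
- cams.mark_of(camera, query): "position" ([column, row] in pixels: a listed point, or the origin of a listed thing).
The state is a dict: "t": time; "joints": joint angles; "joint_vel": joint speeds; "joint_efforts": joint torques, N m; "tool_pos": TCP position; "orientation": TCP orientation; "ft_force": force on the tool from outside, world axes, zero at the start; "torque": the same for the moment, N m; "finger_gap": finger opening in m; "grip_force": force on a finger pad.
Only numpy, scipy, OpenCV 4.12 (cv2) and the standard library are available. Lean on these libraries where they do the work, as an engineer would, in place of code of your own. Each camera call takes 0.05 s, during which the arm holds its last target. There are 200 camera calls.

## Working session

There is one attempt and no reset: what is moved stays moved. The work goes in short steps, Python scripts to look and compute and a tool call to move; the robot and the scene stay as the last step left them, time stands still between calls to the robot, and variables do not carry over. Pictures are saved under pics/ and viewed, at most 10 in all, crops included, and the job is handed in when it is done.

Besides the shell and the picture viewer there is one more tool, called in YAML: its name, and indented under it one key for each argument. send_rows: Moves the arm, as the interface text tells. Its arguments: {"type":"object","properties":{"deltas":{"type":"array"}},"required":["deltas"]}

```bash
mkdir -p pics
cat > h.py <<'E'
import numpy as np, cv2
from station import r, cams, sign_off
def ray(cam,px,z):
    m=cams.camera_model(cam);R=np.array(m["R"]);t=np.array(m["t"])
    d=R.T@np.array([(px[0]-m["cx"])/m["fx"],(px[1]-m["cy"])/m["fy"],1]);c=-R.T@t
    return c+d*(z-c[2])/d[2]
def proj(cam,X):
    m=cams.camera_model(cam);p=np.array(m["R"])@X+np.array(m["t"])
    return [m["fx"]*p[0]/p[2]+m["cx"],m["fy"]*p[1]/p[2]+m["cy"]]
E
python3 - <<'E'
from h import *
for c in ["scene","top"]:
    im,d=cams.grab_frame(c);cv2.imwrite(f"pics/{c}0.png",im)
    for q,z in [("step",.032),("pin_left",.031),("pin_right",.031),("hole_left",.032),("hole_right",.032),("plate",.032),("fixture",0),("latch_pivot",.0355),("latch_tip",.0355),("nut",.032),("dowel",.02)]:
        for k in cams.mark_of(c,q)[:2]: print(c,q,round(k["score"],2),np.round(k["position"],1),np.round(ray(c,k["position"],z),4))
s=r.observe();print(s["t"],s["tool_pos"],s["orientation"])
E
```

```text
scene step 0.8 [244.4 171.2] [0.5016 0.0122 0.032 ]
scene step 0.7 [258.2 210. ] [0.5928 0.1022 0.032 ]
scene pin_left 0.72 [250.6 189.6] [0.5465 0.0558 0.031 ]
scene pin_right 0.69 [219.3 175.9] [ 0.5446 -0.0298  0.031 ]
scene hole_left 0.64 [253.2 188. ] [0.54   0.0587 0.032 ]
scene hole_right 0.6 [226.4 169.3] [ 0.5177 -0.0276  0.032 ]
scene hole_right 0.54 [200.4 250.6] [0.7444 0.0595 0.032 ]
scene plate 0.88 [239.3 181.7] [0.5384 0.021  0.032 ]
scene plate 0.72 [240.8 143.6] [ 0.417  -0.0499  0.032 ]
scene fixture 0.63 [232.4 194.4] [0.5545 0.0115 0.    ]
scene latch_pivot 0.81 [258.5 206.7] [0.587  0.0995 0.0355]
scene latch_tip 0.84 [239.  233.8] [0.6723 0.1033 0.0355]
scene nut 0.64 [246.6 169.7] [0.4944 0.0139 0.032 ]
scene nut 0.62 [240.7 143.5] [ 0.4168 -0.0503  0.032 ]
scene dowel 0.59 [190.  175.6] [ 0.5694 -0.0967  0.02  ]
top step 0.85 [285.8 221.2] [0.5069 0.0175 0.032 ]
top pin_left 0.68 [267.4 199.3] [0.5521 0.0536 0.031 ]
top pin_right 0.64 [306.7 202.6] [ 0.5438 -0.026   0.031 ]
top pin_right 0.53 [268.5 119.7] [0.7183 0.0476 0.031 ]
top hole_left 0.8 [262.7 207.5] [0.5355 0.0635 0.032 ]
top hole_left 0.16 [306.8 210.7] [ 0.5273 -0.0256  0.032 ]
top hole_right 0.65 [303.9 212.1] [ 0.5245 -0.0196  0.032 ]
top hole_right 0.45 [285.1 223.1] [0.5031 0.019  0.032 ]
top plate 0.89 [288.  207.4] [0.5347 0.0122 0.032 ]
top fixture 0.78 [281.6 202. ] [0.5484 0.023  0.    ]
top fixture 0.27 [304.  210.1] [ 0.5304 -0.0236  0.    ]
top latch_pivot 0.64 [244.3 181.5] [0.589  0.0999 0.0355]
top latch_pivot 0.57 [342.9 137. ] [ 0.677  -0.1041  0.0355]
top latch_tip 0.64 [247.1 145.4] [0.6638 0.0929 0.0355]
top nut 0.45 [320.6 269.8] [ 0.409  -0.0491  0.032 ]
top dowel 0.41 [337.4 178.7] [ 0.5929 -0.0924  0.02  ]
1.2 [0.20354215 0.53775071 0.40464721] [[-9.35264641e-01  3.53949213e-01 -7.47688213e-05]
 [ 3.53949221e-01  9.35264630e-01 -1.44883047e-04]
 [ 1.86473934e-05 -1.61968357e-04 -9.99999987e-01]]
```

Run:
```python
import cv2
im=cv2.imread("pics/top0.png")[120:300,200:400]
cv2.imwrite("pics/c0.png",cv2.resize(im,None,fx=3.3,fy=3.3,interpolation=cv2.INTER_CUBIC))
```

```text
(no output)
```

View pics/c0.png

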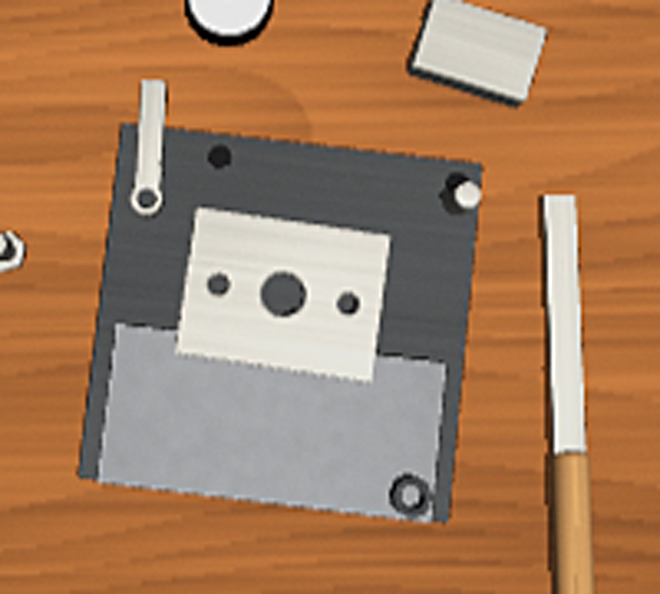

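View pics/scene0.png

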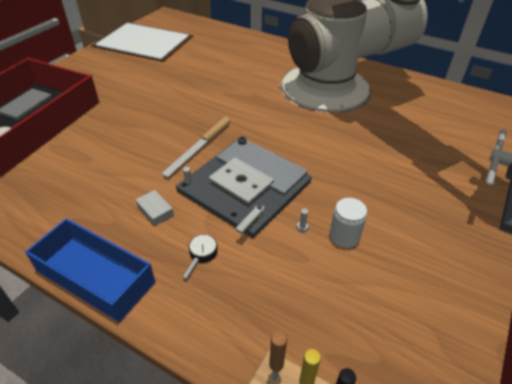

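The top view shows the dark bed with corners at crop (122,123), (482,163), (447,521) and (80,478). The plate is over the step, with its near edge from (178,353) to (373,381). The latch is at upper left, the nut at the rear right of the ledge, and the dowel at far right. Next I'll fit the poses.

```bash
cat >> h.py <<'E'
from scipy.optimize import least_squares
def fixfit():
    """bed corners seen by hand in crop -> fixture pose"""
    c=np.array([[122,123],[482,163],[447,521],[80,478]])/3.3+[200,120]
    P=[ray("top",p-.35,.02)[:2] for p in c]+[ray("top",np.array(p)/3.3+[200-.35,120-.35],.032)[:2] for p in ([115,323],[445,363])]
    M=np.array([[80,115],[80,-115],[-145,-115],[-145,115],[-48,102],[-48,-102]])/1e3
    f=lambda v:(M@np.array([[np.cos(v[2]),np.sin(v[2])],[-np.sin(v[2]),np.cos(v[2])]])+v[:2]-P).ravel()
    s=least_squares(f,[.55,.012,-.1]);return s.x,s.fun.reshape(-1,2)
def plate(z=.039,cam="top",name=None):
    im,d=cams.grab_frame(cam)
    if name: cv2.imwrite(name,im)
    hsv=cv2.cvtColor(im,cv2.COLOR_BGR2HSV)
    m=((hsv[...,2]>185)&(hsv[...,1]<50)).astype(np.uint8)
    n,l,st,ce=cv2.connectedComponentsWithStats(m)
    g=np.array(proj(cam,np.array([.54,.012,z])))
    k=1+np.argmin([np.hypot(*(ce[i]-g))+(1e4 if st[i,4]<800 else 0) for i in range(1,n)])
    cs=cv2.findContours((l==k).astype(np.uint8),cv2.RETR_EXTERNAL,cv2.CHAIN_APPROX_NONE)[0][0]
    w=np.array([ray(cam,p[0],z)[:2] for p in cs])
    (c,s,a)=cv2.minAreaRect((w*1e3).astype(np.float32))
    yaw=np.radians((a+45)%90-45);
    return np.array(c)/1e3,np.array(s),yaw,st[k,4]
def infix(v,p):
    c,s=np.cos(v[2]),np.sin(v[2]);d=np.array(p)[:2]-v[:2];return np.array([c*d[0]+s*d[1],-s*d[0]+c*d[1]])
def tofix(v,p):
    c,s=np.cos(v[2]),np.sin(v[2]);return v[:2]+[c*p[0]-s*p[1],s*p[0]+c*p[1]]
E
python3 - <<'E'
from h import *
v,e=fixfit();print(v,np.round(e*1e3,1))
p=plate();print(p,infix(v,p[0]),p[2]-v[2])
im=cv2.imread("pics/top0.png")
print([im[y,x].tolist() for x,y in [(288,190),(265,195),(300,215),(270,250)]])
for q in [[.589,.0999],[.664,.093],[.5355,.0635],[.5245,-.0196],[.593,-.0924],[.409,-.049],[.5069,.0175]]:print(infix(v,q))
E
```

```text
[ 0.54969105  0.01356548 -0.13487307] [[ 1.2  1.1]
 [ 0.7 -0.8]
 [-1.5 -1.4]
 [-0.3  2.3]
 [-0.4 -0. ]
 [ 0.3 -1.1]]
(array([0.53117291, 0.01811502]), array([119.8086853 ,  90.45407867]), np.float64(-0.17071541693485887), np.int32(2400)) [-0.01896171  0.0020182 ] -0.03584234668413139
[[211, 221, 225], [205, 215, 219], [213, 223, 227], [170, 167, 165]]
[0.02734303 0.09083613]
[0.10258972 0.09408363]
[-0.02077659  0.04757285]
[-0.02050269 -0.03625158]
[ 0.05716424 -0.09917962]
[-0.13100051 -0.08091524]
[-0.04293149 -0.00185509]
```

send_rows:
  deltas:
    - {"wz":-0.22,"fingers":0.4}
    - {"wz":-0.213,"fingers":0.4}
    - {"fingers":0.4}

```text
validation failed for argument at $.de...
```

```bash
cat >> h.py <<'E'
V=fixfit()[0]
def st():
    s=r.observe();R=np.array(s["orientation"]);p=np.array(s["tool_pos"])
    print("t",round(s["t"],2),"fix mm",np.round(infix(V,p)*1e3,1),"z",round(p[2]*1e3,1),"yaw-fix",round(np.arctan2(-R[0,1],R[1,1])-V[2],4),"tilt",np.round(R[2,:2],4),"F",np.round(s["ft_force"],1),"gap",round(s["finger_gap"],4))
E
python3 -c "
from h import *
st()"
```

```text
t 1.25 fix mm [-413.5  472.9] z 404.7 yaw-fix -0.227 tilt [ 0.     -0.0001] F [-0.3  0.1  0.3] gap 0.0856
```

send_rows:
  deltas:
    - {"x":0,"y":0,"z":0,"wx":0,"wy":0,"wz":-0.22,"fingers":0.4}
    - {"x":0,"y":0,"z":0,"wx":0,"wy":0,"wz":-0.213,"fingers":0.4}
    - {"x":0,"y":0,"z":0,"wx":0,"wy":0,"wz":0,"fingers":0.4}

```text
t: 1.55
tool_pos: [0.2035, 0.5378, 0.4047]
orientation: [[-0.991, 0.133, -0.0], [0.133, 0.991, -0.0], [0.0, -0.0, -1.0]]
ft_force: [-0.1, 0.1, 0.8]
finger_gap: 0.0601
grip_force: 0.0
```

send_rows:
  deltas:
    - {"x":-0.69,"y":-0.985,"z":0,"wx":0,"wy":0,"wz":0,"fingers":0.4}
    - {"x":-0.69,"y":-0.985,"z":0,"wx":0,"wy":0,"wz":0,"fingers":0.4}
    - {"x":-0.69,"y":-0.985,"z":0,"wx":0,"wy":0,"wz":0,"fingers":0.4}
    - {"x":-0.69,"y":-0.985,"z":0,"wx":0,"wy":0,"wz":0,"fingers":0.4}
    - {"x":-0.69,"y":-0.985,"z":0.3,"wx":0,"wy":0,"wz":0,"fingers":0.4}
    - {"x":-0.69,"y":-0.985,"z":0.3,"wx":0,"wy":0,"wz":0,"fingers":0.4}
    - {"x":-0.69,"y":-0.985,"z":0.3,"wx":0,"wy":0,"wz":0,"fingers":0.4}
    - {"x":-0.69,"y":-0.985,"z":0.3,"wx":0,"wy":0,"wz":0,"fingers":0.4}
    - {"x":-0.69,"y":-0.985,"z":0.3,"wx":0,"wy":0,"wz":0,"fingers":0.4}
    - {"x":-0.69,"y":-0.985,"z":0.3,"wx":0,"wy":0,"wz":0,"fingers":0.4}
    - {"x":-0.69,"y":-0.985,"z":0.3,"wx":0,"wy":0,"wz":0,"fingers":0.4}
    - {"x":-0.69,"y":-0.985,"z":0.3,"wx":0,"wy":0,"wz":0,"fingers":0.4}

```text
t: 2.75
tool_pos: [0.4685, 0.0226, 0.3085]
orientation: [[-0.99, 0.139, 0.001], [0.139, 0.99, -0.0], [-0.001, 0.0, -1.0]]
ft_force: [1.2, 0.8, -0.6]
finger_gap: 0.06
grip_force: 0.0
```

send_rows:
  deltas:
    - {"x":0,"y":0,"z":0,"wx":0,"wy":0,"wz":0,"fingers":0.4}
    - {"x":0,"y":0,"z":0,"wx":0,"wy":0,"wz":0,"fingers":0.4}

```text
t: 2.95
tool_pos: [0.4682, 0.0238, 0.3083]
orientation: [[-0.99, 0.14, -0.001], [0.14, 0.99, 0.0], [0.001, 0.0, -1.0]]
ft_force: [-0.1, 0.4, -0.1]
finger_gap: 0.0597
grip_force: 0.0
```

```bash
python3 -c "
from h import *
st()"
```

```text
t 2.95 fix mm [-82.1  -0.8] z 308.3 yaw-fix -0.0055 tilt [0.0011 0.0001] F [-0.1  0.4 -0.1] gap 0.0597
```

send_rows:
  deltas:
    - {"x":0.1,"y":0,"z":0.5,"wx":0,"wy":0,"wz":-0.01,"fingers":0.4}
    - {"x":0.1,"y":0,"z":0.6,"wx":0,"wy":0,"wz":0,"fingers":0.4}
    - {"x":0,"y":0,"z":0.6,"wx":0,"wy":0,"wz":0,"fingers":0.4}
    - {"x":0,"y":0,"z":0.4,"wx":0,"wy":0,"wz":0,"fingers":0.4}
    - {"x":0,"y":0,"z":0.15,"wx":0,"wy":0,"wz":0,"fingers":0.4}
    - {"x":0,"y":0,"z":0,"wx":0,"wy":0,"wz":0,"fingers":0.4}
    - {"x":0,"y":0,"z":0,"wx":0,"wy":0,"wz":0,"fingers":0.4}

```text
t: 3.65
tool_pos: [0.4603, 0.0262, 0.2197]
orientation: [[-0.992, 0.129, 0.001], [0.129, 0.992, -0.0], [-0.001, -0.0, -1.0]]
ft_force: [-0.1, -0.4, 0.5]
finger_gap: 0.0596
grip_force: 0.0
```

```bash
python3 -c "
from h import *
st()
im,d=cams.grab_frame('scene');cv2.imwrite('pics/s1.png',cv2.resize(im[110:270,160:340],None,fx=4,fy=3.7,interpolation=2))
im,d=cams.grab_frame('top');cv2.imwrite('pics/t1.png',im)
"
```

```text
t 3.65 fix mm [-90.3   0.5] z 219.7 yaw-fix 0.0052 tilt [-0.0011 -0.    ] F [-0.1 -0.4  0.5] gap 0.0596
```

View pics/s1.png

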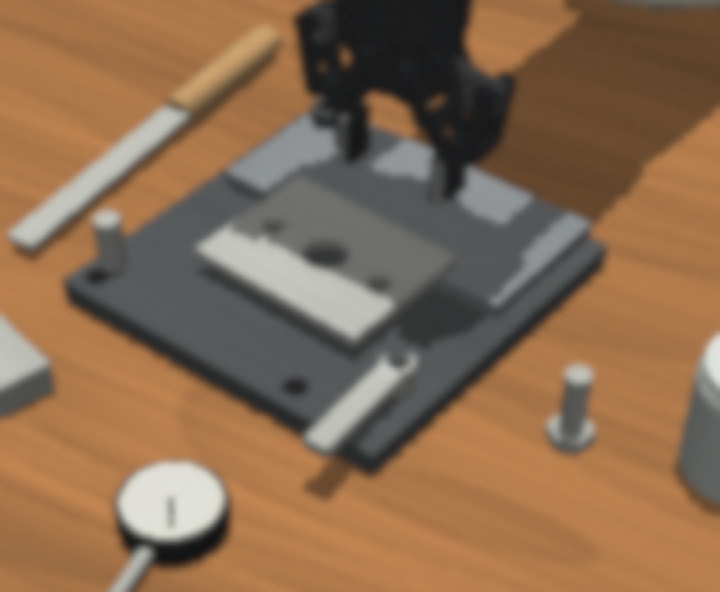

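The fingers straddle the plate's near edge, about 15 px behind it at (350,155) and (445,195), still above the ledge. I'll descend and feel for contact.

send_rows:
  deltas:
    - {"x":0,"y":0,"z":0.15,"wx":0,"wy":0,"wz":0,"fingers":0.4}
    - {"x":0,"y":0,"z":0,"wx":0,"wy":0,"wz":0,"fingers":0.4}

```text
t: 3.95
tool_pos: [0.46, 0.0257, 0.2123]
orientation: [[-0.992, 0.13, -0.0], [0.13, 0.992, -0.0], [0.0, -0.0, -1.0]]
ft_force: [-0.0, 1.1, -0.1]
finger_gap: 0.0601
grip_force: 0.0
```

send_rows:
  deltas:
    - {"x":0,"y":0,"z":0.06,"wx":0,"wy":0,"wz":0,"fingers":0.4}
    - {"x":0,"y":0,"z":0,"wx":0,"wy":0,"wz":0,"fingers":0.4}

```text
t: 4.15
tool_pos: [0.4601, 0.0257, 0.21]
orientation: [[-0.992, 0.13, -0.0], [0.13, 0.992, -0.0], [0.0, -0.0, -1.0]]
ft_force: [0.0, 0.3, 0.4]
finger_gap: 0.0599
grip_force: 0.0
```

send_rows:
  deltas:
    - {"x":0,"y":0,"z":0.05,"wx":0,"wy":0,"wz":0,"fingers":0.4}
    - {"x":0,"y":0,"z":0,"wx":0,"wy":0,"wz":0,"fingers":0.4}

```text
t: 4.35
tool_pos: [0.4601, 0.0257, 0.2081]
orientation: [[-0.992, 0.129, -0.0], [0.129, 0.992, -0.0], [0.0, -0.0, -1.0]]
ft_force: [-0.6, 0.3, -0.1]
finger_gap: 0.06
grip_force: 0.0
```

send_rows:
  deltas:
    - {"x":0,"y":0,"z":0.05,"wx":0,"wy":0,"wz":0,"fingers":0.4}
    - {"x":0,"y":0,"z":0,"wx":0,"wy":0,"wz":0,"fingers":0.4}

```text
t: 4.55
tool_pos: [0.4601, 0.0257, 0.2061]
orientation: [[-0.992, 0.13, -0.0], [0.13, 0.992, -0.0], [0.0, -0.0, -1.0]]
ft_force: [0.0, 0.4, -1.1]
finger_gap: 0.0596
grip_force: 0.0
```

send_rows:
  deltas:
    - {"x":0,"y":0,"z":0.05,"wx":0,"wy":0,"wz":0,"fingers":0.4}
    - {"x":0,"y":0,"z":0,"wx":0,"wy":0,"wz":0,"fingers":0.4}

```text
t: 4.75
tool_pos: [0.46, 0.0257, 0.204]
orientation: [[-0.992, 0.13, -0.0], [0.13, 0.992, -0.0], [0.0, -0.0, -1.0]]
ft_force: [0.4, 0.8, 0.6]
finger_gap: 0.0598
grip_force: 0.0
```

send_rows:
  deltas:
    - {"x":0,"y":0,"z":0.04,"wx":0,"wy":0,"wz":0,"fingers":0.4}
    - {"x":0,"y":0,"z":0,"wx":0,"wy":0,"wz":0,"fingers":0.4}

```text
t: 4.95
tool_pos: [0.4601, 0.0257, 0.2025]
orientation: [[-0.992, 0.129, -0.0], [0.129, 0.992, -0.0], [0.0, -0.0, -1.0]]
ft_force: [0.5, -0.0, -0.4]
finger_gap: 0.0598
grip_force: 0.0
```

send_rows:
  deltas:
    - {"x":0,"y":0,"z":0.04,"wx":0,"wy":0,"wz":0,"fingers":0.4}
    - {"x":0,"y":0,"z":0,"wx":0,"wy":0,"wz":0,"fingers":0.4}

```text
t: 5.15
tool_pos: [0.4601, 0.0257, 0.2009]
orientation: [[-0.992, 0.129, -0.0], [0.129, 0.992, -0.0], [0.0, -0.0, -1.0]]
ft_force: [-0.5, -0.0, 0.4]
finger_gap: 0.0599
grip_force: 0.0
```

send_rows:
  deltas:
    - {"x":0,"y":0,"z":0.03,"wx":0,"wy":0,"wz":0,"fingers":0.4}
    - {"x":0,"y":0,"z":0,"wx":0,"wy":0,"wz":0,"fingers":0.4}

```text
t: 5.35
tool_pos: [0.4602, 0.0257, 0.2003]
orientation: [[-0.992, 0.129, 0.0], [0.129, 0.992, -0.0], [-0.0, -0.0, -1.0]]
ft_force: [-3.5, -0.4, 10.9]
finger_gap: 0.06
grip_force: 5.3
```

send_rows:
  deltas:
    - {"x":0,"y":0,"z":0.03,"wx":0,"wy":0,"wz":0,"fingers":0.4}
    - {"x":0,"y":0,"z":0,"wx":0,"wy":0,"wz":0,"fingers":0.4}

```text
t: 5.55
tool_pos: [0.4602, 0.0257, 0.2002]
orientation: [[-0.992, 0.129, 0.0], [0.129, 0.992, -0.0], [-0.0, -0.0, -1.0]]
ft_force: [-14.4, 2.3, 34.2]
finger_gap: 0.0599
grip_force: 17.1
```

send_rows:
  deltas:
    - {"x":0,"y":0,"z":0.03,"wx":0,"wy":0,"wz":0,"fingers":0.4}
    - {"x":0,"y":0,"z":0,"wx":0,"wy":0,"wz":0,"fingers":0.4}

```text
t: 5.75
tool_pos: [0.4602, 0.0257, 0.2001]
orientation: [[-0.992, 0.129, 0.001], [0.129, 0.992, -0.0], [-0.001, -0.0, -1.0]]
ft_force: [-24.7, 1.4, 56.9]
finger_gap: 0.0598
grip_force: 28.9
```

send_rows:
  deltas:
    - {"x":0,"y":0,"z":-0.14,"wx":0,"wy":0,"wz":0,"fingers":0.4}
    - {"x":0,"y":0,"z":0,"wx":0,"wy":0,"wz":0,"fingers":0.4}

```text
t: 5.95
tool_pos: [0.4603, 0.0257, 0.2037]
orientation: [[-0.992, 0.129, 0.001], [0.129, 0.992, -0.0], [-0.001, -0.0, -1.0]]
ft_force: [0.5, 0.1, -0.5]
finger_gap: 0.0596
grip_force: 0.0
```

send_rows:
  deltas:
    - {"x":-0.1,"y":0,"z":0,"wx":0,"wy":0,"wz":0,"fingers":0.4}
    - {"x":-0.1,"y":0,"z":0,"wx":0,"wy":0,"wz":0,"fingers":0.4}
    - {"x":-0.1,"y":0,"z":0,"wx":0,"wy":0,"wz":0,"fingers":0.4}
    - {"x":-0.1,"y":0,"z":0,"wx":0,"wy":0,"wz":0,"fingers":0.4}

```text
t: 6.35
tool_pos: [0.4763, 0.0236, 0.2027]
orientation: [[-0.992, 0.13, -0.001], [0.13, 0.992, -0.0], [0.001, -0.0, -1.0]]
ft_force: [-1.8, -0.4, 0.2]
finger_gap: 0.06
grip_force: 1.6
```

send_rows:
  deltas:
    - {"x":-0.08,"y":0,"z":0,"wx":0,"wy":0,"wz":0,"fingers":0.4}
    - {"x":-0.08,"y":0,"z":0,"wx":0,"wy":0,"wz":0,"fingers":0.4}

```text
t: 6.55
tool_pos: [0.4824, 0.0228, 0.2028]
orientation: [[-0.992, 0.13, -0.001], [0.13, 0.992, 0.0], [0.001, -0.0, -1.0]]
ft_force: [-3.3, 0.2, -0.2]
finger_gap: 0.0602
grip_force: 1.6
```

```bash
python3 -c "
from h import *
st()
p=plate();print(p,infix(V,p[0]),p[2]-V[2])"
```

```text
t 6.55 fix mm [-67.9   0.1] z 202.8 yaw-fix 0.005 tilt [ 0.0011 -0.0001] F [-3.3  0.2 -0.2] gap 0.0602
(array([ 0.47767157, -0.01843106]), array([174.15188599, 131.16627502]), np.float64(-0.12616592506195887), np.int32(5500)) [-0.06706303 -0.04139002] 0.008707145188768611
```

send_rows:
  deltas:
    - {"x":-0.05,"y":0,"z":0,"wx":0,"wy":0,"wz":0,"fingers":0.4}
    - {"x":-0.05,"y":0,"z":0,"wx":0,"wy":0,"wz":0,"fingers":0.4}
    - {"x":-0.05,"y":0,"z":0,"wx":0,"wy":0,"wz":0,"fingers":0.4}
    - {"x":0,"y":0,"z":0,"wx":0,"wy":0,"wz":0,"fingers":0.4}

```text
t: 7.0
tool_pos: [0.4886, 0.022, 0.2032]
orientation: [[-0.992, 0.129, 0.001], [0.129, 0.992, -0.0], [-0.001, -0.0, -1.0]]
ft_force: [-1.1, 0.1, -0.1]
finger_gap: 0.0597
grip_force: 0.4
```

```bash
python3 -c "
from h import *
st()
im,d=cams.grab_frame('scene');a=cv2.resize(im[140:240,180:290],None,fx=5,fy=5,interpolation=2)
im,d=cams.grab_frame('top');b=cv2.resize(im[150:290,220:360],None,fx=500/140,fy=500/140,interpolation=2)
cv2.imwrite('pics/s2.png',cv2.resize(np.hstack([a,b])[:,:],(800,381)))
for c in ['top','scene']:
  for q in ['hole_left','hole_right','plate']:
    for k in cams.mark_of(c,q)[:1]: print(c,q,round(k['score'],2),np.round(k['position'],1),infix(V,ray(c,k['position'],.032))*1e3)
"
```

```text
t 7.0 fix mm [-61.7   0.1] z 203.2 yaw-fix 0.005 tilt [-0.0006 -0.0001] F [-1.1  0.1 -0.1] gap 0.0597
top hole_left 0.6 [263.1 203.5] [-12.60513468  47.73402462]
top plate 0.67 [369.8 241.7] [ -64.23926718 -173.14491387]
scene hole_left 0.69 [254.1 190. ] [-11.89999611  49.00524895]
scene hole_right 0.57 [223.3 174.7] [ -7.3277199  -38.34236577]
scene plate 0.8 [236.3 186. ] [3.01756892 9.57438666]
```

View pics/s2.png

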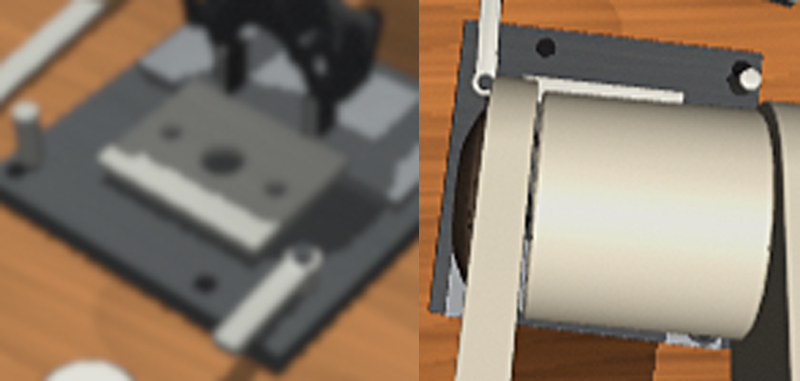

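The left panel shows the plate squared up against the fingers and still up on the ledge. In the right panel the arm blocks the top view. I'll keep pushing in small steps.

send_rows:
  deltas:
    - {"x":-0.05,"y":0,"z":0,"wx":0,"wy":0,"wz":0,"fingers":0.4}
    - {"x":-0.05,"y":0,"z":0,"wx":0,"wy":0,"wz":0,"fingers":0.4}
    - {"x":0,"y":0,"z":0,"wx":0,"wy":0,"wz":0,"fingers":0.4}

```text
t: 7.7
tool_pos: [0.4925, 0.0215, 0.2031]
orientation: [[-0.992, 0.129, 0.0], [0.129, 0.992, -0.0], [-0.0, -0.0, -1.0]]
ft_force: [0.1, -0.3, -0.6]
finger_gap: 0.0596
grip_force: 0.0
```

send_rows:
  deltas:
    - {"x":-0.04,"y":0,"z":0,"wx":0,"wy":0,"wz":0,"fingers":0.4}
    - {"x":0,"y":0,"z":0,"wx":0,"wy":0,"wz":0,"fingers":0.4}

```text
t: 7.9
tool_pos: [0.4941, 0.0213, 0.2032]
orientation: [[-0.992, 0.129, 0.0], [0.129, 0.992, -0.0], [-0.0, -0.0, -1.0]]
ft_force: [-0.7, 0.3, -0.2]
finger_gap: 0.0597
grip_force: 0.0
```

send_rows:
  deltas:
    - {"x":-0.04,"y":0,"z":0,"wx":0,"wy":0,"wz":0,"fingers":0.4}
    - {"x":0,"y":0,"z":0,"wx":0,"wy":0,"wz":0,"fingers":0.4}

```text
t: 8.1
tool_pos: [0.4956, 0.0211, 0.2031]
orientation: [[-0.992, 0.13, 0.0], [0.13, 0.992, -0.0], [-0.0, -0.0, -1.0]]
ft_force: [0.3, -0.3, -0.0]
finger_gap: 0.0598
grip_force: 0.0
```

```bash
python3 -c "
from h import *
st()
im,d=cams.grab_frame('scene');a=cv2.resize(im[140:240,180:290],None,fx=6,fy=5.8,interpolation=2)
cv2.imwrite('pics/s3.png',a)
for c in ['scene']:
  for q in ['hole_left','hole_right','plate']:
    for k in cams.mark_of(c,q)[:1]: print(c,q,round(k['score'],2),np.round(k['position'],1),infix(V,ray(c,k['position'],.032))*1e3)
"
```

```text
t 8.1 fix mm [-54.6   0.1] z 203.1 yaw-fix 0.005 tilt [-0.0001 -0.0001] F [ 0.3 -0.3 -0. ] gap 0.0598
scene hole_left 0.8 [247.1 193.9] [ 7.55419936 44.52484816]
scene hole_right 0.82 [219.3 179.4] [ 10.5239253  -34.94128211]
scene plate 0.61 [233.5 189.4] [15.40821633 11.74032525]
```

View pics/s3.png

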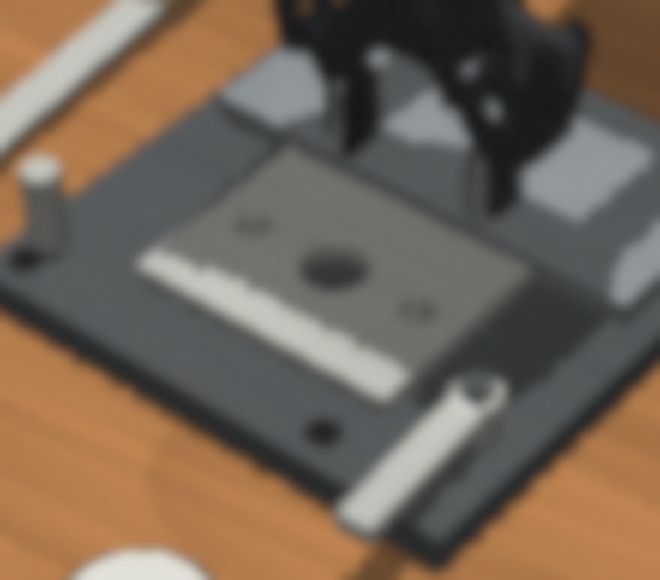

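```bash
python3 -c "
from h import *
for p in [[247.1,193.9],[219.3,179.4]]: print(infix(V,ray('scene',p,.020))*1e3)
for p in [(0,.04),(0,-.04)]: print(proj('scene',np.r_[tofix(V,p),.031]))
_,d=cams.grab_frame('scene');m=cams.camera_model('scene');R=np.array(m['R']);t=np.array(m['t'])
v,u=np.mgrid[160:230,190:290];D=d[v,u];X=(np.stack([(u-m['cx'])/m['fx']*D,(v-m['cy'])/m['fy']*D,D],-1)-t)@R
f=np.array([infix(V,x) for x in X.reshape(-1,3)])*1e3;z=X.reshape(-1,3)[:,2]*1e3
for x in range(-60,61,10): print(x,[round(float(np.median(z[(abs(f[:,0]-x)<5)&(abs(f[:,1]-y)<8)])),1) for y in (70,50,25,-25,-50,-70)])
"
```

```text
[-1.85892743 36.92339917]
[  1.1646681  -43.98421384]
[np.float64(247.6396970020205), np.float64(191.46790911985823)]
[np.float64(220.69540232757817), np.float64(176.3786117403758)]
-60 [31.9, 34.1, 31.8, 32.7, 31.5, 30.9]
-50 [29.4, 55.4, 30.2, 33.5, 28.6, 23.1]
-40 [20.2, 27.8, 27.8, 27.5, 27.2, 19.4]
-30 [19.7, 27.5, 27.2, 26.6, 27.4, 19.5]
-20 [19.6, 27.9, 26.9, 26.7, 26.8, 19.6]
-10 [19.5, 26.8, 27.1, 27.9, 26.4, 18.9]
0 [20.0, 27.2, 27.2, 27.1, 26.8, 18.8]
10 [20.5, 27.4, 26.9, 27.3, 26.5, 18.8]
20 [19.5, 27.2, 27.5, 27.5, 27.4, 19.3]
30 [19.2, 27.1, 27.2, 27.2, 27.4, 19.5]
40 [19.5, 25.7, 26.8, 26.1, 25.9, 18.9]
50 [19.0, 19.3, 19.3, 19.4, 19.3, 18.7]
60 [19.5, 19.9, 19.1, 19.1, 18.9, 18.9]
```

The image and depth both show the plate seated: its top is at 27–28 mm everywhere, and its near edge is off the step. The latch runs from pivot (478,390) to tip (360,515). I'll lift and shut the fingers while checking the tin and bolt positions.

send_rows:
  deltas:
    - {"x":0.15,"y":0,"z":-0.3,"wx":0,"wy":0,"wz":-0.01,"fingers":0.4}
    - {"x":0,"y":0,"z":-0.8,"wx":0,"wy":0,"wz":0,"fingers":0.4}
    - {"x":0,"y":0,"z":-0.5,"wx":0,"wy":0,"wz":0,"fingers":-1}
    - {"x":0,"y":0,"z":-0.2,"wx":0,"wy":0,"wz":0,"fingers":-1}
    - {"x":0,"y":0,"z":0,"wx":0,"wy":0,"wz":0,"fingers":-1}

```text
t: 8.85
tool_pos: [0.4894, 0.0219, 0.2763]
orientation: [[-0.992, 0.124, 0.002], [0.124, 0.992, -0.0], [-0.002, -0.0, -1.0]]
ft_force: [0.3, 0.6, -1.0]
finger_gap: 0.0165
grip_force: 0.0
```

```bash
python3 -c "
from h import *
st()
cams.grab_frame('scene');cams.grab_frame('top')
for c in ['scene','top']:
  for q,z in [('bolt',0),('tin',0),('latch_tip',.0355),('latch_pivot',.0355),('gauge',0)]:
    for k in cams.mark_of(c,q)[:1]: print(c,q,round(k['score'],2),np.round(k['position'],1),infix(V,ray(c,k['position'],z))*1e3)
"
```

```text
t 8.85 fix mm [-60.9   0.2] z 276.3 yaw-fix 0.0104 tilt [-0.0021 -0.    ] F [ 0.3  0.6 -1. ] gap 0.0165
scene bolt 0.71 [300.5 226. ] [-12.74989865 176.26714582]
scene tin 0.73 [346.  237.7] [-45.46295993 269.65919492]
scene latch_tip 0.66 [240.5 230.8] [101.44291475 102.80241888]
scene latch_pivot 0.57 [260.  210.3] [31.76792792 99.12821067]
scene gauge 0.88 [200.2 254.3] [177.44125933  58.88880398]
top bolt 0.63 [201.5 195.6] [ -8.48867996 179.46524112]
top tin 0.71 [162.  209.7] [-47.87311845 258.94305387]
top latch_tip 0.48 [245.  144.3] [104.21040458  98.5703716 ]
top latch_pivot 0.68 [243.1 181.7] [26.68890634 93.25740375]
top gauge 0.56 [271.7 119.4] [172.96264403  49.83371142]
```

send_rows:
  deltas:
    - {"x":-0.686,"y":0.684,"z":0,"wx":0,"wy":0,"wz":0.02,"fingers":-1}
    - {"x":-0.686,"y":0.684,"z":0,"wx":0,"wy":0,"wz":0,"fingers":-1}
    - {"x":-0.686,"y":0.684,"z":0,"wx":0,"wy":0,"wz":0,"fingers":-1}
    - {"x":-0.686,"y":0.684,"z":0,"wx":0,"wy":0,"wz":0,"fingers":-1}
    - {"x":-0.686,"y":0.684,"z":0,"wx":0,"wy":0,"wz":0,"fingers":-1}
    - {"x":0,"y":0,"z":0,"wx":0,"wy":0,"wz":0,"fingers":-1}
    - {"x":0,"y":0,"z":0.6,"wx":0,"wy":0,"wz":0,"fingers":-1}
    - {"x":0,"y":0,"z":0.6,"wx":0,"wy":0,"wz":0,"fingers":-1}
    - {"x":0,"y":0,"z":0.3,"wx":0,"wy":0,"wz":0,"fingers":-1}
    - {"x":0,"y":0,"z":0.15,"wx":0,"wy":0,"wz":0,"fingers":-1}
    - {"x":0,"y":0,"z":0,"wx":0,"wy":0,"wz":0,"fingers":-1}
    - {"x":0,"y":0,"z":0,"wx":0,"wy":0,"wz":0,"fingers":-1}

```text
t: 10.65
tool_pos: [0.6438, 0.1392, 0.2102]
orientation: [[-0.991, 0.135, 0.001], [0.135, 0.991, 0.0], [-0.001, 0.0, -1.0]]
ft_force: [0.8, -0.6, -0.2]
finger_gap: -0.0001
grip_force: 0.0
```

```bash
python3 -c "
from h import *
st()
im,d=cams.grab_frame('scene');a=cv2.resize(im[140:260,190:310],None,fx=5,fy=5,interpolation=2)
cv2.imwrite('pics/s4.png',a)"
```

```text
t 10.65 fix mm [ 76.4 137.1] z 210.2 yaw-fix -0.0003 tilt [-0.0012  0.0002] F [ 0.8 -0.6 -0.2] gap -0.0001
```

View pics/s4.png

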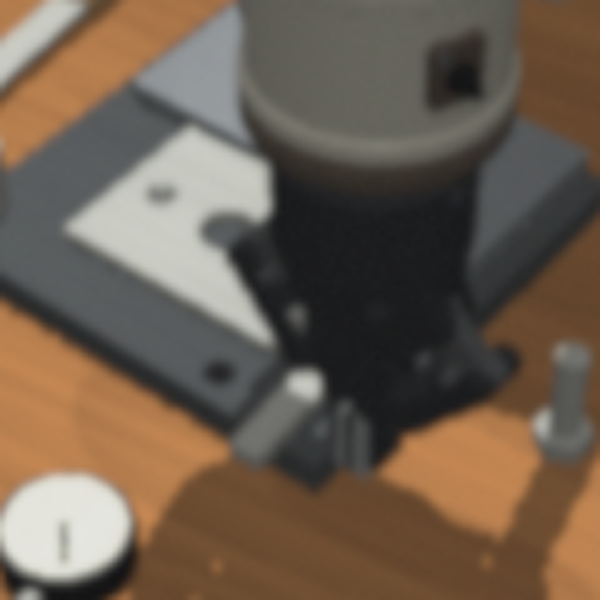

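The shut fingertips, at about (350,450), stand left of the latch arm, which spans (250,450) to (310,385). Now I'll sweep it round.

send_rows:
  deltas:
    - {"x":0,"y":0,"z":0.065,"wx":0,"wy":0,"wz":0,"fingers":-1}
    - {"x":-0.11,"y":-0.29,"z":0,"wx":0,"wy":0,"wz":0,"fingers":-1}
    - {"x":-0.11,"y":-0.29,"z":0,"wx":0,"wy":0,"wz":0,"fingers":-1}
    - {"x":-0.05,"y":-0.29,"z":0,"wx":0,"wy":0,"wz":0,"fingers":-1}
    - {"x":-0.05,"y":-0.29,"z":0,"wx":0,"wy":0,"wz":0,"fingers":-1}
    - {"x":0,"y":0,"z":0,"wx":0,"wy":0,"wz":0,"fingers":-1}

```text
t: 11.3
tool_pos: [0.6502, 0.0896, 0.2066]
orientation: [[-0.991, 0.136, 0.0], [0.136, 0.991, -0.0], [-0.0, -0.0, -1.0]]
ft_force: [-0.2, 0.6, -0.0]
finger_gap: -0.0001
grip_force: 0.0
```

send_rows:
  deltas:
    - {"x":0.065,"y":-0.29,"z":0,"wx":0,"wy":0,"wz":0,"fingers":-1}
    - {"x":0.065,"y":-0.29,"z":0,"wx":0,"wy":0,"wz":0,"fingers":-1}
    - {"x":0.17,"y":-0.24,"z":0,"wx":0,"wy":0,"wz":0,"fingers":-1}
    - {"x":0.17,"y":-0.24,"z":0,"wx":0,"wy":0,"wz":0,"fingers":-1}
    - {"x":0.16,"y":-0.11,"z":0,"wx":0,"wy":0,"wz":0,"fingers":-1}
    - {"x":0.16,"y":-0.11,"z":0,"wx":0,"wy":0,"wz":0,"fingers":-1}
    - {"x":0,"y":0,"z":0,"wx":0,"wy":0,"wz":0,"fingers":-1}

```text
t: 12.0
tool_pos: [0.611, 0.0448, 0.2066]
orientation: [[-0.991, 0.135, -0.0], [0.135, 0.991, -0.0], [0.0, -0.0, -1.0]]
ft_force: [0.6, -0.6, 0.5]
finger_gap: -0.0002
grip_force: 0.0
```

```bash
python3 -c "
from h import *
st()"
```

```text
t 12.0 fix mm [56.5 39.2] z 206.6 yaw-fix -0.0004 tilt [ 0.0003 -0.0002] F [ 0.6 -0.6  0.5] gap -0.0002
```

Next, small steps toward the stop, feeling for force.

send_rows:
  deltas:
    - {"x":0.1,"y":-0.02,"z":0,"wx":0,"wy":0,"wz":0,"fingers":-1}
    - {"x":0.06,"y":0,"z":0,"wx":0,"wy":0,"wz":0,"fingers":-1}
    - {"x":0,"y":0,"z":0,"wx":0,"wy":0,"wz":0,"fingers":-1}

```text
t: 12.3
tool_pos: [0.6052, 0.0454, 0.2065]
orientation: [[-0.991, 0.134, -0.0], [0.134, 0.991, -0.0], [0.0, -0.0, -1.0]]
ft_force: [0.2, -1.0, -0.6]
finger_gap: -0.0001
grip_force: 0.0
```

send_rows:
  deltas:
    - {"x":0.04,"y":0,"z":0,"wx":0,"wy":0,"wz":0,"fingers":-1}
    - {"x":0,"y":0,"z":0,"wx":0,"wy":0,"wz":0,"fingers":-1}

```text
t: 12.5
tool_pos: [0.6038, 0.0455, 0.2065]
orientation: [[-0.991, 0.135, 0.0], [0.135, 0.991, -0.0], [-0.0, -0.0, -1.0]]
ft_force: [0.4, 0.3, 0.4]
finger_gap: 0.0004
grip_force: 0.1
```

send_rows:
  deltas:
    - {"x":0.04,"y":0,"z":0,"wx":0,"wy":0,"wz":0,"fingers":-1}
    - {"x":0,"y":0,"z":0,"wx":0,"wy":0,"wz":0,"fingers":-1}

```text
t: 12.7
tool_pos: [0.6029, 0.0455, 0.2067]
orientation: [[-0.991, 0.135, 0.003], [0.135, 0.991, -0.0], [-0.003, 0.0, -1.0]]
ft_force: [11.3, -1.6, -5.8]
finger_gap: 0.0
grip_force: 6.0
```

Force has built up at fixture x ≈ 48, which is the expected stop. I'll back off and lift away toward the start side.

send_rows:
  deltas:
    - {"x":-0.3,"y":0,"z":0,"wx":0,"wy":0,"wz":0,"fingers":-1}
    - {"x":-0.2,"y":0,"z":-0.4,"wx":0,"wy":0,"wz":0,"fingers":-1}
    - {"x":0,"y":0,"z":-0.9,"wx":0,"wy":0,"wz":0,"fingers":-1}
    - {"x":0,"y":0,"z":-0.9,"wx":0,"wy":0,"wz":0,"fingers":-1}
    - {"x":0,"y":0.9,"z":-0.5,"wx":0,"wy":0,"wz":0,"fingers":-1}
    - {"x":0,"y":0.9,"z":0,"wx":0,"wy":0,"wz":0,"fingers":-1}
    - {"x":0.5,"y":0.9,"z":0,"wx":0,"wy":0,"wz":0,"fingers":-1}
    - {"x":0.5,"y":0.9,"z":0,"wx":0,"wy":0,"wz":0,"fingers":-1}
    - {"x":0.5,"y":0.9,"z":0,"wx":0,"wy":0,"wz":0,"fingers":-1}
    - {"x":0.5,"y":0.9,"z":0,"wx":0,"wy":0,"wz":0,"fingers":-1}
    - {"x":0,"y":0.9,"z":0,"wx":0,"wy":0,"wz":0,"fingers":-1}
    - {"x":0,"y":0,"z":0,"wx":0,"wy":0,"wz":0,"fingers":-1}

```text
t: 13.9
tool_pos: [0.576, 0.3071, 0.3143]
orientation: [[-0.991, 0.131, -0.0], [0.131, 0.991, 0.001], [0.0, 0.001, -1.0]]
ft_force: [0.8, -0.2, -0.4]
finger_gap: -0.0002
grip_force: 0.0
```

```bash
python3 -c "
from h import *
st()
im,d=cams.grab_frame('top');cv2.imwrite('pics/t5.png',cv2.resize(im[120:300,200:400],None,fx=3.3,fy=3.3,interpolation=2))"
```

```text
t 13.9 fix mm [-13.4 294.4] z 314.3 yaw-fix 0.0032 tilt [0.0003 0.0008] F [ 0.8 -0.2 -0.4] gap -0.0002
```

View pics/t5.png

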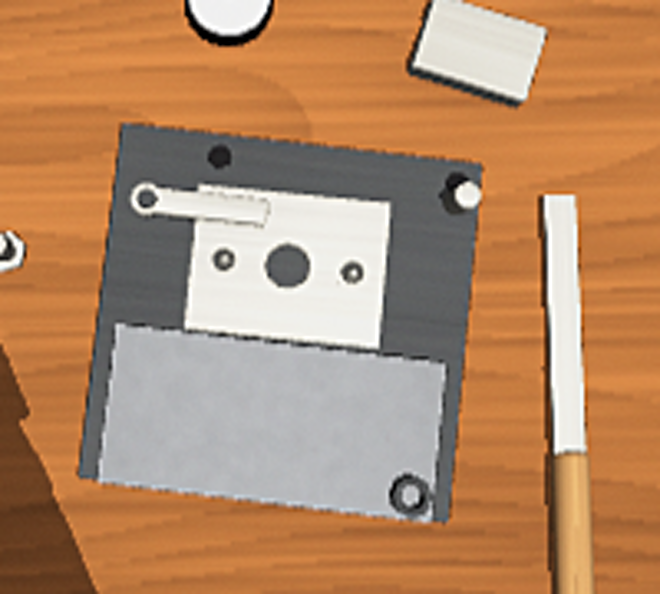

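The plate is seated, with the pins showing in both holes at (224,260) and (352,272). The latch points across it from (146,198) to (268,212), parallel to the far edge, and the bystanders shown haven't moved.

```bash
python3 -c "
from station import sign_off
print(sign_off())"
```

```text
the job is handed in; nothing more can be done
None
```

The plate is down over both pins and flat on the bed, the latch is closed to its stop, and I handed the job in at about 14 s; sign-off returned no verdict.

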